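Clamp the spirit lamp in its dock

TASK

The squat steel spirit lamp stands loose in one of the two clamping docks on the demonstration desk. Turn the eccentric knob of that dock clockwise until its lobe bears firmly on the lamp and the lamp is held tight in the V stop, then let go of it; the lamp must stay standing. Leave the knob of the other dock, with the amber jar in it, alone.

Things in the scene. Friction and masses are not known exactly. Their poses are not given: they have to be found in the camera images.
- lamp_knob (a point): Knob of the lamp's dock: a black bar 52 long, 14 wide, 34 high (mm) on a 20 mm stem over a steel eccentric disc (56 across, heights 12-34). Point: on the upright turning axis, mid-bar, 90 mm above the table. Frame turns with the knob: x along the bar, to the disc's lobe (disc centre 12 mm off the axis), y across the bar (grip along y), z up. The dock's plate, 190 x 110 x 10, is fixed.
- lamp_cam (a joint): Angle of that knob (rad), growing clockwise from above; 0 open (lobe 100 deg counterclockwise of the direction to the lamp), hard stop 1.396; starts at 0 to 0.25. At about 1.05 the lamp is home in the V and the disc starts to bear on it; 1.15 to the stop clamps it firmly (the V is on springs). Takes 0.12 to 0.3 N m to turn; stays where left.
- lamp_center (a point): Spirit lamp: loose steel drum 70 mm across, 34 high, with a 24 mm brass cap (52 high in all), 0.2-0.4 kg, on the dock's plate between the knob and two walls, 40 mm high from the table, that form a sprung V open to the knob. Point: centre of the drum, half-way up. Home in the V is 71.5 mm from the knob's axis; it starts 2 to 6 mm short.
- jar_cam (a joint): Angle (rad) of the identical knob on the other, identical dock, to the left or right of the lamp's and at least 0.25 m away, in which an amber glass jar (58 mm across, white cap) stands loose. It starts at 0 and must stay there.
Mind the look-alikes: they are no part of the job. What is shaped like the part that bears lamp_center but pink is not meant.

How it is judged (in metres and radians):
At the end, for the whole second after the job is handed in: The eccentric disc of the lamp's dock presses on the lamp with more than 2 N, its knob at more than 0.95 rad, the lamp standing (within 10 degrees of upright) at more than 70.5 mm from the knob's axis, in the V (contact force between lamp_cam and lamp above 2 N and value of joint lamp_cam above 0.95 rad and angle between lamp_center's own z axis and vertical below 0.17 rad and horizontal distance between lamp_center and lamp_knob above 0.0705 m); the robot touches nothing.
It fails at once if the knob of the jar's dock is turned (by more than 0.2 rad) (value of joint jar_cam above 0.2 rad).
It fails at once if the lamp is tipped by more than 30 degrees (angle between lamp_center's own z axis and vertical above 0.52 rad).
It also fails if it takes over 29 s, if anything falls off the work surface, if the arm or the gripper's body presses on something with over 40 N, if the wrist force passes 120 N, or if a joint passes its speed limit or range.

ROBOT

A 6-joint arm with a two-finger parallel gripper is mounted at the origin on the work surface. World frame = base frame: x ahead of the robot, y to its left, z up, the work surface at z = 0. Lengths are in mm, angles in rad, forces in N, time in s.
With the tool pointing down it reaches from about 300 to 750 mm from the base axis. Payload 8.5 kg.
Tool frame: the origin (TCP) lies at the very end of the fingers, on their centre line; the grasp point (between the pads) lies 19 mm behind it; z points along the fingers, y is the line along which they close (so a half turn about z gives the same grasp; the last joint's range is limited). The gripper opens to 85 mm and grips with 20 to 120 N. Pads are 22 mm wide; open, the fingers measure 114 mm over their backs; the gripper's body (76 mm by 85 mm) begins 54 mm behind the grasp point. The pads swing forward as they close: fully open they stand 13 mm farther back than shut.
Start: joints at [1.129, 0.381, 1.297, -0, 1.464, -0.215], TCP at [123.666, 535.898, 231.322] pointing down, gripper open.
Joint ranges: [-3.11, 3.11], [-0.89, 2.33], [0.22, 2.48], [-1.42, 4.56], [0.17, 2.85], [-2.88, 2.88]. Speed limits (rad/s): [2.39, 2.39, 3.14, 3.14, 3.14, 3.14].

INTERFACE

Orientations are given as [roll, pitch, yaw] about the fixed x, y, z axes, in that order (R = Rz(yaw) Ry(pitch) Rx(roll)).
In Python, from workcell import arm, grab_frame, camera_info, finish_job gives the robot as it stands.
- The arm moves only by the tool servo_tool, never from a script. Its argument "steps" is a list of rows, each a list of 7 numbers: the turn, a rotation vector about the tool's x, y, z in degrees, then the shift along the tool's x, y, z in cm, then the opening in per cent of the stroke, from 0 (shut) to 100 (fully open). In form: [[wx, wy, wz, dx, dy, dz, hand], ...]. A call has 1 to 8 rows; each row shifts and turns the commanded pose from where the row before left it, along the tool's axes as they then stand; what a row does not reach is not made up. A row lasts 1/12 s, in which the tool goes at most 41.7 mm and 7.16 degrees, less where a joint would pass 70% of its speed; a pose out of reach is approached as far as the arm can. A call is refused whole if a number of a shift passes 4.17 or a number of a turn 7.16, either way. A call with a gripper value outside its range is refused whole. The fingers move at their own pace and stop on an object; "force" is the grip in N (left out, the last holds). Time passes only in rows, so rows that do not move let the fingers close. It gives the time, the measured TCP pose, the force, the opening and the grip force at its end, in the units of the state.
- arm.observe(): the state, without advancing time (a new reading comes with each control period).
- grab_frame(name): name is "scene" or "top"; returns the picture (420x560x3 uint8, blue, green, red); there is no depth.
- camera_info(name): a dict with "fx", "fy", "cx", "cy" (pixels), "k1" (the pictures are not rectified: a ray, as slopes to the right and down, at radius r is drawn at 1 + k1 r^2 times it, then the intrinsics apply), "world_from_camera" (4x4, takes a point from camera to world coordinates). Camera axes: x right, y up, looking along -z (the intrinsics and any distortion apply to the point x, -y, -z); pixel columns grow to the right and rows downward; lengths in mm; the calibration is good to about 2 mm. A picture is of the moment at which its call begins. camera_info takes no time and is no camera call.
- finish_job(): hands the job in; it is judged then, once.
The state is a dict: "t": time; "joint_positions": joint angles; "qd": joint speeds; "joint_efforts": joint torques, N m; "tool_pos": TCP position; "orientation": TCP orientation; "wrist_force": force on the tool from outside, world axes, zero at the start; "wrist_torque": the same for the moment, N m; "grip_width": opening from 0.0 (shut) to 1.0 (fully open); "grasp_force": force on a finger pad.
Only numpy, scipy, OpenCV 4.12 (cv2) and the standard library are available. Lean on these libraries where they do the work, as an engineer would, in place of code of your own. Each camera call takes 0.05 s, during which the arm holds its last target. There are 200 camera calls.

## Working session

There is one attempt and no reset: what is moved stays moved. The work goes in short steps, Python scripts to look and compute and a tool call to move; the robot and the scene stay as the last step left them, time stands still between calls to the robot, and variables do not carry over. Pictures are saved under pics/ and viewed, at most 10 in all, crops included, and the job is handed in when it is done.

Besides the shell and the picture viewer there is one more tool, called after "Emit:" as name(argument=value, ...), one argument or row to a line, values as JSON. servo_tool: Moves the arm, as the interface text tells. Its arguments: {"type":"object","properties":{"steps":{"type":"array","items":{"type":"array","items":{"type":"number"}}},"force":{"type":"number"}},"required":["steps"]}

```bash
mkdir -p pics; cat > h.py <<'E'
import numpy as np, cv2
from workcell import arm, grab_frame, camera_info
def ray(name,u,v):
    c=camera_info(name); T=np.array(c["world_from_camera"])
    xd=np.array([(u-c["cx"])/c["fx"],(v-c["cy"])/c["fy"]]); x=xd.copy()
    for _ in range(20): x=xd/(1+c["k1"]*(x@x))
    return T[:3,3], T[:3,:3]@np.array([x[0],-x[1],-1])
def at(name,u,v,z):
    o,d=ray(name,u,v); return o+d*(z-o[2])/d[2]
def proj(name,p):
    c=camera_info(name); T=np.linalg.inv(np.array(c["world_from_camera"]))
    q=T[:3,:3]@np.array(p)+T[:3,3]; x=np.array([q[0],-q[1]])/-q[2]
    x=x*(1+c["k1"]*(x@x)); return np.array([x[0]*c["fx"]+c["cx"],x[1]*c["fy"]+c["cy"]])
E
python3 - <<'E'
from h import *
for n in("scene","top"):
    cv2.imwrite(f"pics/{n}0.png",grab_frame(n)); c=camera_info(n); print(n,c["fx"],c["k1"],np.round(c["world_from_camera"],2).tolist())
print(arm.observe())
E
```

```text
scene 380.0644989129358 0.0371720166026006 [[-0.81, -0.32, 0.49, 930.79], [0.58, -0.42, 0.7, 587.23], [-0.02, 0.85, 0.52, 540.21], [0.0, 0.0, 0.0, 1.0]]
top 525.2227433726581 -0.18158745056941414 [[0.03, 0.99, -0.1, 427.91], [-1.0, 0.03, -0.0, 13.85], [-0.0, 0.1, 1.0, 1227.87], [0.0, 0.0, 0.0, 1.0]]
{'t': 0.1, 'joint_positions': array([ 1.12867420e+00,  3.81135273e-01,  1.29814997e+00,  1.87029315e-05,
        1.46365335e+00, -2.15332412e-01]), 'qd': array([-6.86321620e-04,  6.33011674e-04, -1.55650023e-03, -1.37581173e-03,
        1.89431727e-06, -1.97867968e-04]), 'joint_efforts': array([ 3.26882371e-03, -4.49225450e+01, -2.31656188e+01, -9.76381421e-05,
        3.64523512e-03,  6.60937843e-06]), 'tool_pos': array([123.56496964, 535.66414945, 230.78177096]), 'orientation': array([-3.14028177e+00, -3.05753008e-04,  2.91480073e+00]), 'wrist_force': array([-0.33423742,  0.60506128, -0.06702692]), 'wrist_torque': array([ 0.00496571, -0.02918023,  0.1090694 ]), 'grasp_force': 0.0, 'grip_width': 0.9994680558199608}
```

View pics/scene0.png

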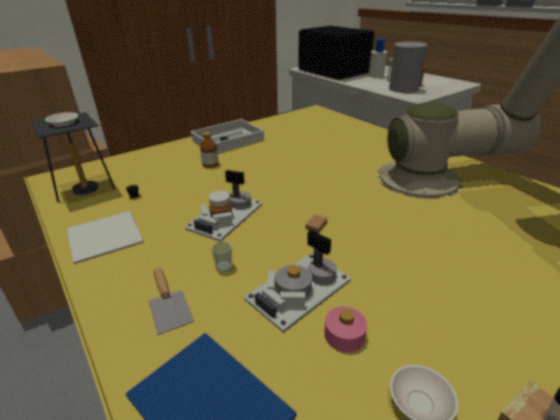

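View pics/top0.png

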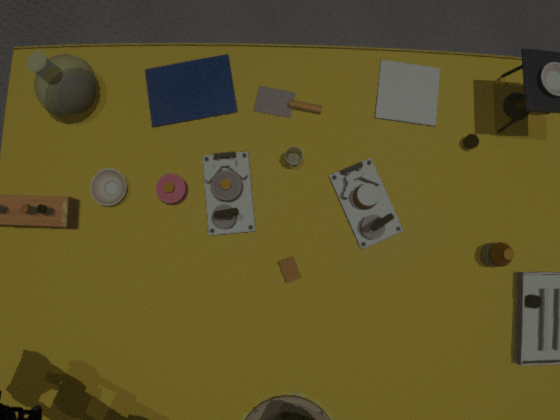

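Candidates: the steel lamp with brass cap in a dock at top (227,185), the loose pink look-alike at (171,189), and the white-capped amber jar in the other dock at (367,197). By the description I choose the steel lamp, so the knob I want is at about (226,214). I'll check that in a close crop.

```bash
python3 - <<'E'
from h import *
a=cv2.imread("pics/top0.png")[145:245,190:270]; b=cv2.imread("pics/scene0.png")[220:325,240:360]
a=cv2.resize(a,None,fx=5,fy=5,interpolation=cv2.INTER_CUBIC); b=cv2.resize(b,(400,500)[:2] if 0 else (400,350),interpolation=cv2.INTER_CUBIC)
o=np.zeros((500,800,3),np.uint8); o[:,:400]=a; o[:350,400:]=b
o=np.clip(o.astype(float)*1.8,0,255).astype(np.uint8)
cv2.imwrite("pics/c1.png",o)
E
```

```text
(no output)
```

View pics/c1.png

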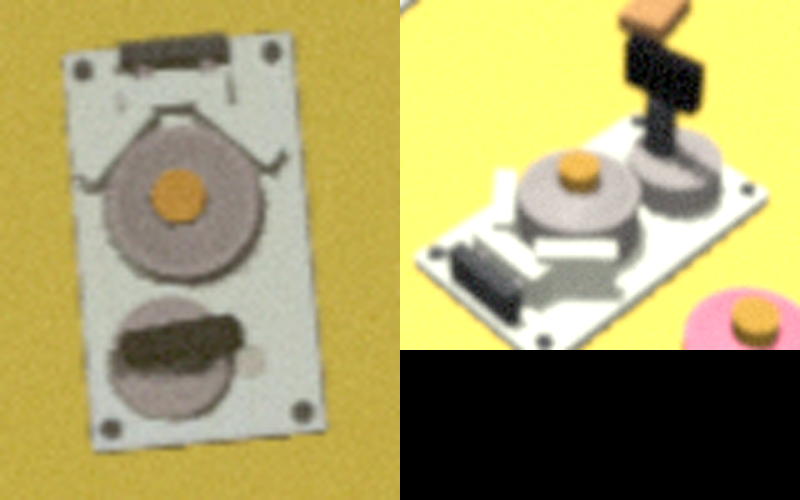

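```bash
python3 - <<'E'
from h import *
P=lambda u,v,z: at("top",190+(u-0)/5,145+v/5,z)
S=lambda u,v,z: at("scene",240+u*.3-120,220+v*.3,z)
print("cap",P(179,196,52),S(579,160,52)); 
print("drum top",P(184,200,44),"disc",P(172,358,34),S(675,160,34))
print("bar mid",P(181,343,107), "ends",P(121,352,107),P(241,333,107))
k=[P(*q,10) for q in((64,55),(290,33),(325,430),(93,450))]
for q in k: print(np.round(q,1))
print("centre",np.mean(k,0), "len",np.linalg.norm(k[0]-k[3]),np.linalg.norm(k[1]-k[2]),np.linalg.norm(k[0]-k[1]))
d=(k[0]-k[3]+k[1]-k[2]); print("dir",np.degrees(np.arctan2(d[1],d[0])))
# bar top corners in scene: (627,35)?,(703,70); bottom (628,78),(697,110)
print("bar scene mid z90",S(664,73,90),"top edge ends z107",S(628,35,107),S(703,68,107))
E
```

```text
cap [593.24903293 155.914423    52.        ] [583.11136242 144.24923575  52.        ]
drum top [592.59018632 154.51489983  44.        ] disc [520.96591706 158.37467737  34.        ] [524.42758384 162.46797573  34.        ]
bar mid [521.84376798 145.9010836  107.        ] ends [517.2429168  171.67069406 107.        ] [526.865946   120.20642023 107.        ]
[665.2 218.6  10. ]
[678.3 111.6  10. ]
[491.3  88.7  10. ]
[478.8 196.7  10. ]
centre [578.40399856 153.88946146  10.        ] len 187.6847722563513 188.37093438276355 107.77294614624556
dir 6.842595744936872
bar scene mid z90 [523.47468288 148.29871921  90.        ] top edge ends z107 [531.26436373 124.33317543 107.        ] [518.31650941 174.61820531 107.        ]
```

The crop confirms it: the steel drum with brass cap stands in the V, and the black bar is centred at crop (181,343). The axis comes out at about (522.5,147), 70 mm from the lamp. The bar lies at about 100.6°, so the joint is at about 0.11 rad. The plate measures 188×108 mm, which matches. Now moving over the knob.

Emit:
servo_tool(
  steps=[
    [0,0,0,-3.4,-2.06,0,100],
    [0,0,0,-3.4,-2.06,0,100],
    [0,0,0,-3.4,-2.06,0,100],
    [0,0,0,-3.4,-2.06,0,100],
    [0,0,0,-3.4,-2.06,0,100],
    [0,0,0,-3.4,-2.06,0,100],
    [0,0,0,-3.4,-2.06,0,100],
  ],
  force=80,
)

```text
t: 0.68
tool_pos: [324.0, 340.2, 231.2]
orientation: [-3.141, -0.0, 2.915]
wrist_force: [1.6, 0.4, -0.3]
grip_width: 1.0
grasp_force: 0.0
```

Emit:
servo_tool(
  steps=[
    [0,0,0,-3.4,-2.06,0,100],
    [0,0,0,-3.4,-2.06,0,100],
    [0,0,0,-3.4,-2.06,0,100],
    [0,0,0,-3.4,-2.06,0,100],
    [0,0,0,-3.4,-2.06,0,100],
    [0,0,0,-3.4,-2.06,0,100],
    [0,0,0,-3.4,-2.06,0,100],
    [0,0,0,0,0,0,100],
  ],
)

```text
t: 1.35
tool_pos: [526.5, 143.2, 230.2]
orientation: [-3.14, 0.001, 2.909]
wrist_force: [-1.4, -0.3, -0.2]
grip_width: 1.002
grasp_force: 0.0
```

Emit:
servo_tool(
  steps=[
    [0,0,7,0,0,0,100],
    [0,0,7,0,0,0,100],
    [0,0,7,0,0,0,100],
    [0,0,7,0,0,0,100],
    [0,0,7,0,0,0,100],
    [0,0,7,0,0,0,100],
    [0,0,7,0,0,0,100],
    [0,0,7,0,0,0,100],
  ],
)

```text
t: 2.02
tool_pos: [522.3, 148.1, 231.0]
orientation: [-3.141, -0.0, 1.932]
wrist_force: [0.1, -0.2, -0.6]
grip_width: 1.002
grasp_force: 0.0
```

Emit:
servo_tool(
  steps=[
    [0,0,5.2,0,0,0,100],
    [0,0,5.2,0,0,0,100],
    [0,0,0,0,0,0,100],
    [0,0,0,0,0,0,100],
  ],
)

```text
t: 2.35
tool_pos: [522.4, 148.0, 231.1]
orientation: [-3.141, -0.0, 1.759]
wrist_force: [0.4, 1.0, 0.4]
grip_width: 0.999
grasp_force: 0.0
```

Emit:
servo_tool(
  steps=[
    [0,0,0,0,0,3,100],
    [0,0,0,0,0,3,100],
    [0,0,0,0,0,3,100],
    [0,0,0,0,0,3,100],
    [0,0,0,0,0,2,100],
    [0,0,0,0,0,1.7,100],
    [0,0,0,0,0,0,100],
    [0,0,0,0,0,0,100],
  ],
)

```text
t: 3.02
tool_pos: [522.4, 147.9, 74.2]
orientation: [-3.14, -0.0, 1.758]
wrist_force: [-0.0, -0.2, 1.3]
grip_width: 0.998
grasp_force: 0.0
```

```bash
python3 - <<'E'
from h import *
a=grab_frame("scene")[190:290,270:370]; a=cv2.resize(a,(590,590),interpolation=cv2.INTER_CUBIC)
cv2.imwrite("pics/c2.png",np.clip(a*1.8,0,255).astype(np.uint8))
o=arm.observe(); print(o["tool_pos"],o["wrist_force"],(proj("scene",o["tool_pos"])-[270,190])*5.9)
E
```

```text
[523.01406947 147.94252384  75.07365428] [ 1.39442849 -0.00553377 -0.0689583 ] [288.9321086  341.04989868]
```

View pics/c2.png

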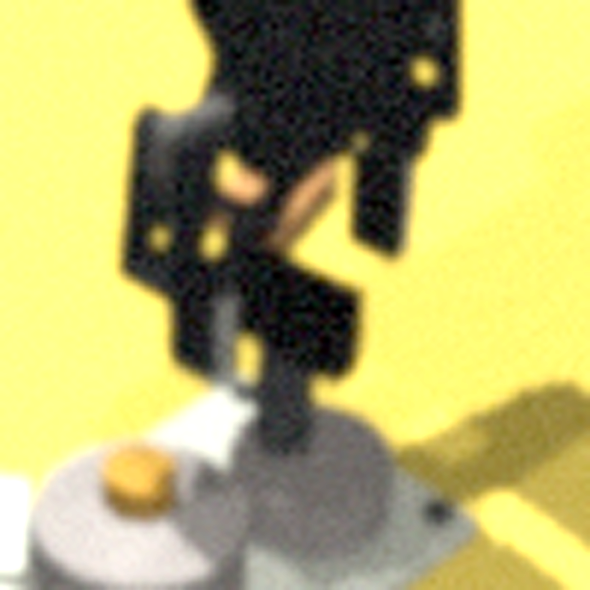

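The open fingers straddle the bar: the stem is at crop (287,400) and the TCP projects to (289,341), on the bar's lower middle. Closing.

Emit:
servo_tool(
  steps=[
    [0,0,0,0,0,0,0],
    [0,0,0,0,0,0,0],
    [0,0,0,0,0,0,0],
    [0,0,0,0,0,0,0],
    [0,0,0,0,0,0,0],
    [0,0,0,0,0,0,0],
    [0,0,0,0,0,0,0],
    [0,0,0,0,0,0,0],
  ],
  force=80,
)

```text
t: 3.73
tool_pos: [525.3, 148.2, 75.1]
orientation: [3.135, 0.0, 1.756]
wrist_force: [11.1, 2.8, -1.7]
grip_width: 0.151
grasp_force: 78.8
```

```bash
python3 - <<'E'
from h import *
o=arm.observe(); print([np.round(o[k],3) for k in("tool_pos","orientation","wrist_force","wrist_torque","grip_width","grasp_force","joint_positions")])
E
```

```text
[array([525.255, 148.179,  75.064]), array([3.135, 0.   , 1.756]), array([11.15 ,  2.807, -1.682]), array([ 0.373, -1.008,  0.083]), np.float64(0.151), np.float64(78.779), array([ 5.80e-02,  5.35e-01,  1.54e+00,  1.00e-03,  1.06e+00, -1.28e-01])]
```

Gripped. The bar is really about 3 mm further along +y of the tool, so I'll relieve that offset and then turn clockwise.

Emit:
servo_tool(
  steps=[
    [0,0,0,0,0.3,0,0],
    [0,0,0,0,0,0,0],
    [0,0,0,0,0,0,0],
  ],
)

```text
t: 3.98
tool_pos: [525.4, 148.3, 75.0]
orientation: [-3.141, 0.0, 1.756]
wrist_force: [-2.2, -0.6, 7.7]
grip_width: 0.155
grasp_force: 80.3
```

Emit:
servo_tool(
  steps=[
    [0,0,3,0,0,0,0],
    [0,0,3,0,0,0,0],
    [0,0,3,0,0,0,0],
    [0,0,3,0,0,0,0],
    [0,0,3,0,0,0,0],
    [0,0,3,0,0,0,0],
    [0,0,2,0,0,0,0],
    [0,0,0,0,0,0,0],
  ],
)

```text
t: 4.65
tool_pos: [525.3, 148.3, 75.0]
orientation: [-3.141, 0.0, 1.405]
wrist_force: [-1.9, -0.9, 7.1]
grip_width: 0.152
grasp_force: 80.3
```

```bash
python3 - <<'E'
from h import *
o=arm.observe(); print([np.round(o[k],3) for k in("tool_pos","orientation","wrist_force","wrist_torque","grip_width","grasp_force","joint_positions")])
E
```

```text
[array([525.327, 148.291,  74.975]), array([-3.141,  0.   ,  1.405]), array([-1.893, -0.905,  7.079]), array([-0.204,  0.666, -0.146]), np.float64(0.152), np.float64(80.273), array([ 0.058,  0.538,  1.535, -0.   ,  1.07 ,  0.224])]
```

Emit:
servo_tool(
  steps=[
    [0,0,3.5,0,0,0,0],
    [0,0,3.5,0,0,0,0],
    [0,0,3.5,0,0,0,0],
    [0,0,3.5,0,0,0,0],
    [0,0,3.5,0,0,0,0],
    [0,0,3.5,0,0,0,0],
    [0,0,3,0,0,0,0],
    [0,0,0,0,0,0,0],
  ],
)

```text
t: 5.32
tool_pos: [525.2, 148.4, 75.0]
orientation: [-3.141, 0.0, 0.985]
wrist_force: [-2.2, -1.5, 7.3]
grip_width: 0.149
grasp_force: 80.3
```

Emit:
servo_tool(
  steps=[
    [0,0,3,0,0,0,0],
    [0,0,3,0,0,0,0],
    [0,0,3,0,0,0,0],
    [0,0,3,0,0,0,0],
    [0,0,3,0,0,0,0],
    [0,0,3,0,0,0,0],
    [0,0,0,0,0,0,0],
    [0,0,0,0,0,0,0],
  ],
)

```text
t: 5.98
tool_pos: [525.2, 148.4, 75.0]
orientation: [-3.141, 0.0, 0.673]
wrist_force: [-3.9, -1.2, 8.2]
grip_width: 0.149
grasp_force: 80.4
```

```bash
python3 - <<'E'
from h import *
o=arm.observe(); print([np.round(o[k],3) for k in("tool_pos","orientation","wrist_force","wrist_torque","grip_width","grasp_force")])
a=grab_frame("scene")[190:310,240:360]; a=cv2.resize(a,(590,590),interpolation=cv2.INTER_CUBIC)
cv2.imwrite("pics/c3.png",np.clip(a*1.8,0,255).astype(np.uint8))
E
```

```text
[array([525.158, 148.437,  74.991]), array([-3.141,  0.   ,  0.673]), array([-3.892, -1.17 ,  8.158]), array([ 0.016,  0.71 , -0.099]), np.float64(0.149), np.float64(80.36)]
```

View pics/c3.png

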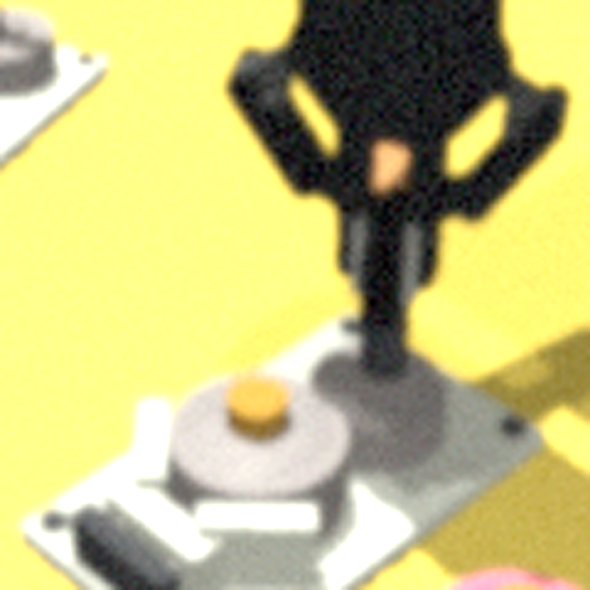

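The knob follows the gripper and the lamp stands upright in the V at crop (262,440). The angle is about 1.19 rad, so a little further for a firm clamp.

Emit:
servo_tool(
  steps=[
    [0,0,2,0,0,0,0],
    [0,0,2,0,0,0,0],
    [0,0,2,0,0,0,0],
    [0,0,0,0,0,0,0],
    [0,0,0,0,0,0,0],
  ],
)

```text
t: 6.45
tool_pos: [525.1, 148.5, 75.0]
orientation: [-3.141, 0.0, 0.569]
wrist_force: [-2.9, -0.7, 7.6]
grip_width: 0.154
grasp_force: 80.3
```

```bash
python3 - <<'E'
from h import *
o=arm.observe(); print([np.round(o[k],3) for k in("tool_pos","orientation","wrist_force","wrist_torque","grip_width","grasp_force")])
E
```

```text
[array([525.138, 148.461,  74.978]), array([-3.141,  0.   ,  0.569]), array([-2.908, -0.701,  7.613]), array([ 0.124,  0.751, -0.04 ]), np.float64(0.154), np.float64(80.349)]
```

Emit:
servo_tool(
  steps=[
    [0,0,0,0,0,0,100],
    [0,0,0,0,0,0,100],
    [0,0,0,0,0,0,100],
    [0,0,0,0,0,0,100],
    [0,0,0,0,0,0,100],
    [0,0,0,0,0,0,100],
    [0,0,0,0,0,0,100],
    [0,0,0,0,0,0,100],
  ],
)

```text
t: 7.12
tool_pos: [525.6, 148.4, 74.3]
orientation: [3.142, 0.0, 0.569]
wrist_force: [0.7, -0.1, 0.4]
grip_width: 0.998
grasp_force: 0.0
```

Emit:
servo_tool(
  steps=[
    [0,0,0,0,0,-2,100],
    [0,0,0,0,0,-3,100],
    [0,0,0,0,0,-3,100],
    [0,0,0,0,0,-3,100],
    [0,0,0,0,0,-3,100],
    [0,0,0,0,0,-2,100],
    [0,0,0,0,0,0,100],
  ],
)

```text
t: 7.7
tool_pos: [526.9, 148.6, 238.8]
orientation: [3.138, -0.007, 0.569]
wrist_force: [0.1, -0.3, 0.3]
grip_width: 1.003
grasp_force: 0.0
```

Emit:
servo_tool(
  steps=[
    [0,0,0,-3,0,0,100],
    [0,0,0,-3,0,0,100],
    [0,0,0,-3,0,0,100],
    [0,0,0,-3,0,0,100],
    [0,0,0,-3,0,0,100],
    [0,0,0,-3,0,0,100],
    [0,0,0,0,0,0,100],
    [0,0,0,0,0,0,100],
  ],
)

```text
t: 8.37
tool_pos: [373.2, 51.0, 234.2]
orientation: [3.142, -0.0, 0.567]
wrist_force: [-0.1, -0.5, 0.5]
grip_width: 1.003
grasp_force: 0.0
```

```bash
python3 - <<'E'
from h import *
o=arm.observe(); print([np.round(o[k],3) for k in("tool_pos","wrist_force","grip_width")])
f=grab_frame("top"); g=grab_frame("scene")
a=cv2.resize(f[145:245,190:270],None,fx=5,fy=5,interpolation=cv2.INTER_CUBIC); b=cv2.resize(g[220:325,240:360],(400,350),interpolation=cv2.INTER_CUBIC)
q=np.zeros((500,800,3),np.uint8); q[:,:400]=a; q[:350,400:]=b
cv2.imwrite("pics/c4.png",np.clip(q*1.8,0,255).astype(np.uint8))
E
```

```text
[array([373.211,  51.039, 234.228]), array([-0.107, -0.545,  0.508]), np.float64(1.003)]
```

View pics/c4.png

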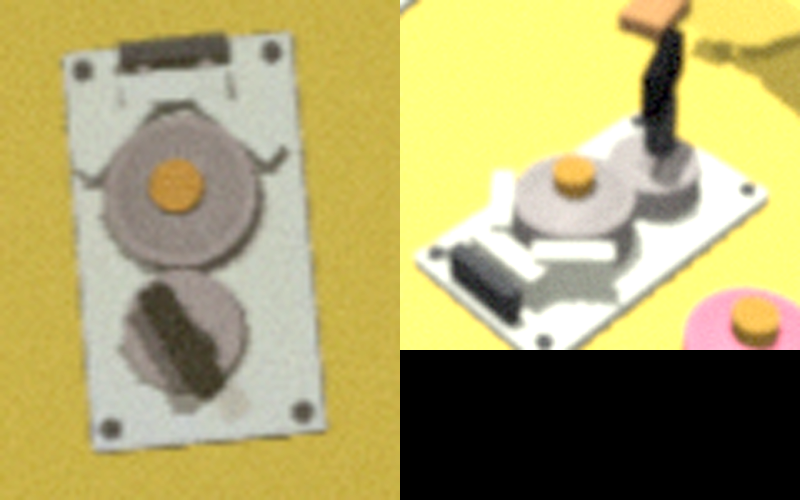

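Top crop: the bar now runs from (152,290) to (212,392), about 31–33° in world, so the joint is at about 1.3 rad. The disc touches the lamp, which is upright and seated in the V; its cap moved from (179,196) to (176,186). The arm is clear, so I'm handing in.

```bash
python3 -c "
from workcell import finish_job
print(finish_job())"
```

```text
the job is handed in; nothing more can be done
None
```

The lamp's knob is turned clockwise to about 1.3 rad by my estimate, the lamp looks upright and seated in the V with the disc touching it (clamp force not measured), the arm is clear and never went near the jar's knob; I handed the job in about 8.5 s into the 29 s, and no verdict came back.

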